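# Find the full specimen box by weight and load it

## Task

Two closed specimen boxes stand on the bench, one full and one empty. Lift the box with the rib on its lid well clear of the bench (5 cm or more), hold it still for a second to feel its weight and set it back upright where it stood; then feel the weight of the box with the round knob in the same way. Put the heavier one between the loader's guide rails in front of the seat plate, slide it in until the plate is fully home, keep pressing with about 12 N (never 22 N or more) for a second so that it seats, and let go; leave the lighter box upright where it stood and disturb nothing else.

Things in the scene. Friction and masses are not known exactly. Their poses are not given: they have to be found in the camera images.
- rib_box_mid (a point): Closed grey plastic box, white lid, clasp on one end; 90 long (x) x 50 wide (y) x 70 high, plus a straight rib (60 x 10, along the box's x) 6 high on the lid. This point: its centre, 35 above its underside. Grasp from above across the 50 width. One box weighs 0.10-0.14 kg, the other 0.38-0.53 kg; which is which changes each time and cannot be seen. Load in the middle.
- knob_box_mid (a point): Closed grey plastic box, white lid, clasp on one end; 90 long (x) x 50 wide (y) x 70 high, plus a round knob (28 diameter) 6 high on the lid. This point: its centre, 35 above its underside. Grasp from above across the 50 width. One box weighs 0.10-0.14 kg, the other 0.38-0.53 kg; which is which changes each time and cannot be seen. Load in the middle.
- loader: White loader fixed to the bench. Origin on the bench under where a box's centre is when fully home; x points in (from the open mouth to the housing), z up. Floor 6 thick (a box on it has its centre 41 above the bench), x -115 to +55. Bay open above and at the mouth. Housing 150 wide, 66 high behind, x +58 to +163.
- bay_start (a point): Centre of a box newly set down in the bay, at x -55, 41 above the bench; axes as the loader's. 25 to 35 of free slide remain before the seat plate; fully home is 55 further along x. Guide rails along both sides, x -110 to +50 of the loader, inner faces at y -27 and +27 (2 play each side of a box), 7 thick, tops 16 above the bench: hold a box at half height or above to clear them.
- seat_plate (a joint): Upright steel plate, 50 wide and 40 high, closing the far end of the bay; it slides along the loader's x and stays where it is left. Value 0 (out) to 0.030 m (fully home, hard stop); grows as it is pushed in. It moves against about 2.5 N of friction; a box on the bay floor adds 1 to 6 N of its own, more if it is pressed down. It starts between 0 and 0.010.
- seat_face (a point): Centre of the seat plate's face that meets the box, 27 above the bench; at x = +15 mm in the loader's frame when the joint is 0, at +45 mm when fully home.
- dish: Bystander, not to be moved: shallow round clear dish, 64 diameter, 15 high. Origin at the centre of its underside.
- puck: Bystander, not to be moved: dark metal disc, 30 diameter, 20 high. Origin at the centre of its underside.
- oil: Bystander, not to be moved: small amber bottle, 36 diameter, 75 high. Origin at the centre of its underside.
- objective: Bystander, not to be moved: bare-metal microscope objective standing on its nose, 40 diameter, 58 high. Origin at the centre of its underside.
- adapter: Bystander, not to be moved: dark metal lens ring, 52 diameter, 14 high. Origin at the centre of its underside.
- beaker: Bystander, not to be moved: clear glass beaker, 68 diameter, 80 high. Origin at the centre of its underside.
Not all that is in view belongs to the job. What is shaped like the part that bears knob_box_mid but red is not meant.

How it is judged:
By the outcome, as a careful person would: the job done as asked, in the order asked, and still so for the second after the job is handed in, with the robot touching nothing.
It also fails if it takes over 72 s, if anything falls off the work surface, if the arm or the gripper's body presses on something with over 40 N, if the wrist force passes 120 N, or if a joint passes its speed limit or range.

## Robot

A 7-joint arm with a two-finger parallel gripper is mounted at the origin on the work surface. World frame = base frame: x ahead of the robot, y to its left, z up, the work surface at z = 0. Lengths are in m, angles in degrees, forces in N, time in s.
With the tool pointing down it reaches from about 0.425 to 0.975 m from the base axis. Payload 16.7 kg.
Tool frame: the origin (TCP) lies at the very end of the fingers, on their centre line; the grasp point (between the pads) lies 19 mm behind it; z points along the fingers, y is the line along which they close (so a half turn about z gives the same grasp; the last joint's range is limited). The gripper opens to 85 mm and grips with 20 to 120 N. Pads are 22 mm wide; open, the fingers measure 114 mm over their backs; the gripper's body (76 mm by 85 mm) begins 54 mm behind the grasp point. The pads swing forward as they close: fully open they stand 13 mm farther back than shut.
Start: joints at [-83.738, 24.414, 4.234, 92.017, -1.954, 63.644, -3.845], TCP at [0.173, 0.652, 0.231] pointing down, gripper open.
Joint ranges: [-163.25, 163.25], [-28.42, 122.38], [-70.27, 78.77], [12.13, 141.07], [-58.53, 238.53], [9.26, 117.41], [-156.51, 156.51]. Speed limits (degrees/s): [108.29, 108.29, 136.94, 136.94, 172.46, 172.46, 172.46].

## Interface

Orientations are given as [roll, pitch, yaw] about the fixed x, y, z axes, in that order (R = Rz(yaw) Ry(pitch) Rx(roll)).
In Python, from cell import r gives the robot as it stands. Calls block until the motion is done:
- r.move_to(position, orientation): joint-space move of the TCP to a pose.
- r.movel(position, rotation=None, rate=0.15, stop_force=None): straight line of the TCP; rotation=None keeps the orientation; rate is the mean speed in m/s. With stop_force (N) it stops when the force on the tool has changed by that much, and returns True; else False.
- r.goto_joints(angles): joint-space move.
- r.gripper_to(opening): finger opening in m; the grip force is fixed at half the most; returns when the fingers have stopped.
- r.hold(seconds).
- r.ik(position, orientation): joint angles nearest the present ones, or None.
- r.read_state(): the state.
- r.get_image(name): name is "scene" or "top"; returns a dict with "image" (480x640x3 uint8, blue, green, red), "z_map" (480x640 float32, m along the optical axis (not along the pixel's ray), 0 where there is no reading), "mtx" (3x3 intrinsics, pixels), "dist_coeffs" ([k1, k2, p1, p2, k3] as OpenCV has them; the pictures are not rectified), "world_to_cam" (4x4, takes a point from world to camera coordinates). Camera axes: x right, y down, z forward; pixel columns grow to the right and rows downward; lengths in m; the calibration is good to about 2 mm. A picture is of the moment at which its call begins.
A pose or a line that the arm cannot do raises r.PlanningError and nothing moves.
- r.sign_off(): hands the job in; it is judged then, once.
The state is a dict: "time": time; "joint_positions": joint angles; "joint_velocities": joint speeds; "tau": joint torques, N m; "tool_pos": TCP position; "tcp_rot": TCP orientation; "wrist_force": force on the tool from outside, world axes, zero at the start; "torque": the same for the moment, N m; "opening": finger opening in m; "finger_force": force on a finger pad.
Only numpy, scipy, OpenCV 4.12 (cv2) and the standard library are available. Lean on these libraries where they do the work, as an engineer would, in place of code of your own. Each camera call takes 0.05 s, during which the arm holds its last target. There are 200 camera calls.

## Working session

There is one attempt and no reset: what is moved stays moved. The work goes in short steps, each a Python script; the robot and the scene stay as the last script left them, time stands still between calls to the robot, and variables do not carry over. Pictures are saved under pics/ and viewed, at most 10 in all, crops included, and the job is handed in when it is done.

```bash
ls; mkdir -p pics; python3 - <<'E'
from cell import r
import cv2,numpy as np,pickle
for n in("scene","top"):
    d=r.get_image(n);cv2.imwrite(f"pics/{n}0.png",d["image"]);pickle.dump(d,open(f"{n}0.pkl","wb"))
    print(n,d["mtx"].tolist(),d["dist_coeffs"],np.round(d["world_to_cam"],3).tolist())
s=r.read_state();print({k:np.round(v,3).tolist() for k,v in s.items()})
E
```

```text
pics
scene [[469.5568259204898, 0.0, 326.91801698874787], [0.0, 469.5568259204898, 237.02793122312642], [0.0, 0.0, 1.0]] [-0.01132291  0.          0.          0.          0.        ] [[-0.089, 0.996, 0.004, 0.073], [0.843, 0.077, -0.533, -0.437], [-0.531, -0.044, -0.846, 1.355], [0.0, 0.0, 0.0, 1.0]]
top [[583.016973093852, 0.0, 322.70179718941296], [0.0, 583.016973093852, 237.70859827349076], [0.0, 0.0, 1.0]] [-0.03080837  0.          0.          0.          0.        ] [[0.024, -1.0, -0.013, -0.044], [-0.997, -0.023, -0.077, 0.537], [0.077, 0.015, -0.997, 1.381], [0.0, 0.0, 0.0, 1.0]]
{'time': 0.1, 'joint_positions': [-83.737, 24.445, 4.232, 92.049, -1.955, 63.645, -3.844], 'joint_velocities': [-0.015, -0.097, 0.013, -0.071, 0.054, -0.065, -0.046], 'tau': [0.007, -95.153, 3.771, -46.44, 0.02, 0.007, -0.0], 'tool_pos': [0.173, 0.652, 0.231], 'tcp_rot': [-179.934, 0.004, 165.17], 'wrist_force': [0.393, 0.087, -0.887], 'torque': [0.052, -0.004, -0.038], 'finger_force': 0.0, 'opening': 0.085}
```

View pics/top0.png

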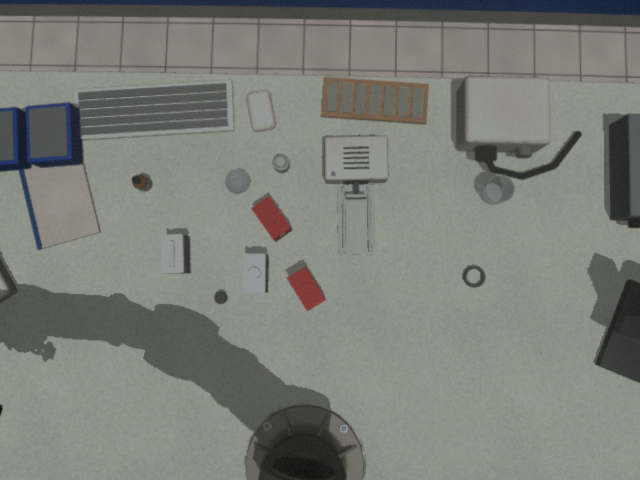

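View pics/scene0.png

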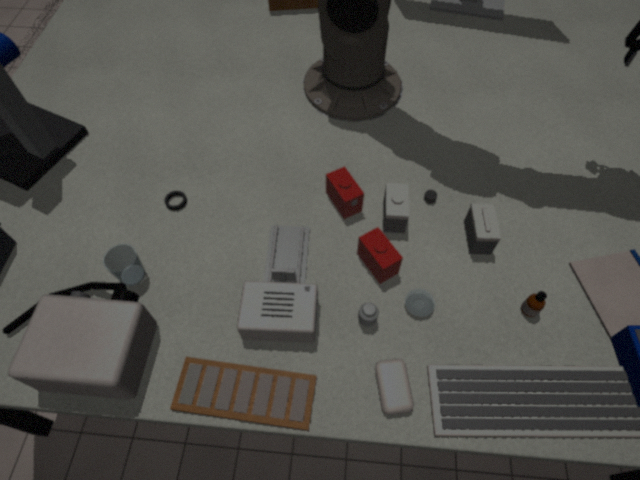

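Top view: the rib box is at about (174,254), the white box with the round knob at (255,272). Two red boxes at (271,217) and (306,287) are decoys. The loader bay is at (355,220) with its housing at (355,158), and the mouth faces the robot. Next I'll measure these.

```bash
cat > h.py <<'E'
import cv2,numpy as np
def cloud(d):
    z=d["z_map"].astype(float);h,w=z.shape
    uv=np.stack(np.meshgrid(np.arange(w),np.arange(h)),-1).reshape(-1,1,2).astype(np.float32)
    n=cv2.undistortPoints(uv,d["mtx"],d["dist_coeffs"]).reshape(h,w,2)
    P=np.dstack([n[...,0]*z,n[...,1]*z,z]);T=np.linalg.inv(d["world_to_cam"])
    W=P@T[:3,:3].T+T[:3,3];W[z==0]=np.nan
    return W
def rays(d,uv,h):
    n=cv2.undistortPoints(np.float32(uv).reshape(-1,1,2),d["mtx"],d["dist_coeffs"]).reshape(-1,2)
    T=np.linalg.inv(d["world_to_cam"]);D=np.c_[n,np.ones(len(n))]@T[:3,:3].T;o=T[:3,3]
    return o+D*((h-o[2])/D[:,2])[:,None]
def lidrect(d,c,zr,half=30,rad=None):
    """min-area rectangle of the pixels near c whose depth height lies in zr, cast on plane mean z"""
    W=cloud(d);m=((W[...,2]>zr[0])&(W[...,2]<zr[1])).astype(np.uint8)
    k=np.zeros_like(m);k[max(c[1]-half,0):c[1]+half,c[0]-half:c[0]+half]=1;m*=k
    n,l,s,_=cv2.connectedComponentsWithStats(m);i=1+np.argmax(s[1:,4])
    zz=np.median(W[...,2][l==i]);P=W[l==i]
    v,u=np.where(l==i);X=rays(d,np.c_[u,v],zz)[:,:2]
    (cx,cy),(a,b),t=cv2.minAreaRect((X*1000).astype(np.float32))
    if a<b:a,b,t=b,a,t+90
    t=(t+90)%180-90
    return np.array([cx,cy])/1000,(a,b),t,zz,X.mean(0)
E
python3 - <<'E'
import pickle,numpy as np,cv2
from h import *
t=pickle.load(open("top0.pkl","rb"));s=pickle.load(open("scene0.pkl","rb"))
for n,d,c in(("rib",t,(174,254)),("knob",t,(255,272)),("rib",s,(482,222)),("knob",s,(397,198))):
    print(n,*lidrect(d,c,(.058,.09)))
print("housing t",*lidrect(t,(355,158),(.055,.075),45));print("housing s",*lidrect(s,(280,302),(.055,.075),50))
W=cloud(t)
print("bench z",np.nanmedian(W[300:380,400:550,2]))
for v in range(176,262,4): print(v,np.round(W[v,330:382:3,2]*1000).astype(int))
for n,c in(("dish",(237,181)),("puck",(221,297)),("oil",(140,181)),("obj",(281,162)),("adap",(473,275)),("beak",(493,187)),("red1",(271,217)),("red2",(306,287))): print(n,np.round(W[c[1],c[0]],3))
im=t["image"];a=cv2.resize(im[120:310,155:385],None,fx=3.4,fy=3.1,interpolation=cv2.INTER_CUBIC);a=cv2.convertScaleAbs(a,alpha=1.2);cv2.imwrite("pics/crop1.png",a)
E
```

```text
rib [0.48942969 0.31463275] (91.31946563720703, 51.42754364013672) 2.5694003105163574 0.07088498476103255 [0.48915806 0.31576832]
knob [0.44988055 0.12431485] (90.34154510498047, 51.03078842163086) 1.7901947498321533 0.07113364220378149 [0.4495598  0.12422749]
rib [0.49396909 0.3152955 ] (97.84913635253906, 54.88328552246094) 4.041314125061035 0.06897197511706032 [0.49436111 0.31552476]
knob [0.45471667 0.12362963] (99.82010650634766, 51.36028289794922) 1.307142734527588 0.06946944477930217 [0.4552064  0.12320369]
housing t [ 0.72529883 -0.10515238] (148.41590881347656, 107.26875305175781) -88.63560628890991 0.06628033470788597 [ 0.72551203 -0.10541478]
housing s [ 0.73023309 -0.10549629] (149.37181091308594, 105.18771362304688) -87.7106761932373 0.06540578176241774 [ 0.73133419 -0.10530864]
bench z 0.000742602518665203
176 [66 68 63 67 67 67 65 68 60 66 69 63 66 69 63 62 61 64]
180 [55 51 57 48 51 52 46 53 56 56 56 51 50 47 47 40 46 46]
184 [-3 -2  0 -4  2  0  0  0 45 44  3  0  3  2  8 -1  4  0]
188 [ 2  0  4  8 18 12  8  9 41 46 10  5  5 12  3  5 -4  1]
192 [ 3 -2  1  6 12  8  9 11
[... 1273 characters left out ...]
 17  5 -4  3  1]
236 [ 0 -1  2  4  5 11  8  7 13  6  4 10  5 16  4 -4  0  5]
240 [-2  3 -2  8  5 16 10 10 11  7  7 11  6 22  5 -7 -1 -1]
244 [ 1  4 -1  3  9 12  8  8  1  7  8 10  5 18  7  5  5 -4]
248 [-2  5  3  5  5 11  5 10  2  5  9  6  8 15 10  8  2 -6]
252 [-1  1  0  6 10  8  4  3  5 14  5  7  6  2  9  6 -2  4]
256 [ 4 -2  3 -3 -2  0 -5 -2 -3  2  0 -2  4 -4  3 -5 -6  0]
260 [ 1 -1  3 -1  1 -1  4 -1  1 -2 -1  1 -6  8  3  5  1  1]
dish [0.674 0.182 0.004]
puck [0.39  0.208 0.021]
oil [0.66  0.404 0.061]
obj [0.713 0.071 0.053]
adap [ 0.457 -0.397  0.003]
beak [ 0.673 -0.445  0.003]
red1 [0.58  0.089 0.071]
red2 [0.419 0.003 0.077]<stdin>:9: RuntimeWarning: invalid value encountered in cast
```

View pics/crop1.png

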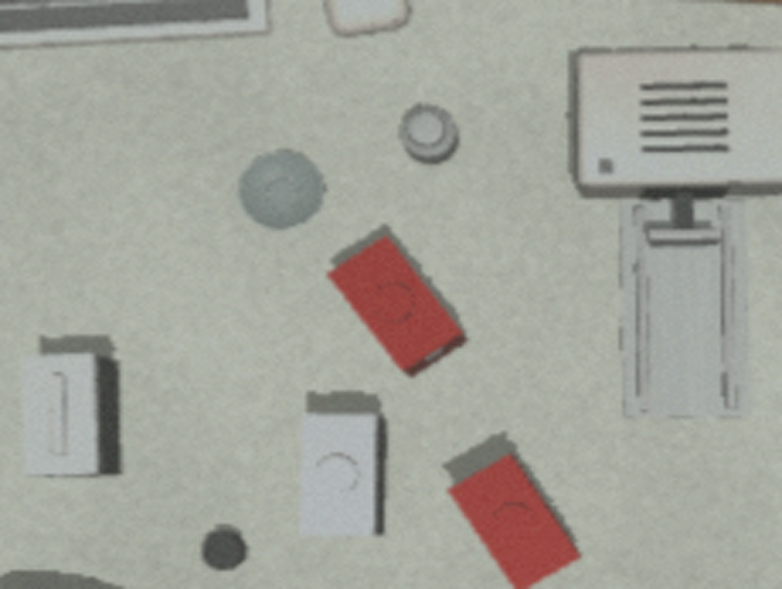

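The crop confirms it: the white box with the straight rib is on the left and the white box with the round knob is right of it. The red boxes with knobs are the decoys. I'll weigh the rib box first.

```bash
cat > act.py <<'E'
from cell import r
import numpy as np
def T(p,z):return [float(p[0]),float(p[1]),z]
def wf():return np.array(r.read_state()["wrist_force"])
def mean_f(n=5,dt=.02):
    a=[]
    for _ in range(n): r.hold(dt);a.append(wf())
    return np.mean(a,0)
def yawpick(p,yaw,z):
    best=None
    for y in(yaw,yaw+180,yaw-180):
        q=r.ik(T(p,z),[180,0,y])
        if q is not None and (best is None or abs(q[6])<best[0]):best=(abs(q[6]),y,q)
    print("yaw",best[1],np.round(best[2],1));return [180,0,best[1]]
def weigh(p,yaw,zt=.028):
    o=yawpick(p,yaw,.15)
    r.move_to(T(p,.16),o); r.gripper_to(.07)
    print("t",r.read_state()["time"])
    hit=r.movel(T(p,zt),o,rate=.12,stop_force=6)
    s=r.read_state();print("down",hit,np.round(s["tool_pos"],4))
    if hit: return
    f0=mean_f();r.gripper_to(.03);s=r.read_state();print("grip",s["opening"],s["finger_force"],np.round(wf(),2))
    r.movel(T(p,zt+.075),o,rate=.1);r.hold(.3);fa=mean_f();r.hold(.9);f1=mean_f();s=r.read_state()
    print("held",np.round(s["tool_pos"],4),s["opening"],"df",np.round(f1-f0,2),np.round(fa-f0,2),"kg",-(f1-f0)[2]/9.81)
    return o
E
python3 - <<'E'
from act import *
print(weigh((.4899,.3146),2.4),r.read_state()["time"])
E
```

```text
yaw 182.4 [-48.2  21.   11.4 109.1  -5.3  50.4  58.2]
t 2.125
down False [0.4903 0.3149 0.0287]
grip 0.049443423149846275 62.05540046095848 [-1.56  2.09  8.81]
held [0.4899 0.3146 0.103 ] 0.04957718860821284 df [ 0.02 -0.1  -4.68] [ 0.36 -0.04 -4.45] kg 0.4773438414148847
[180, 0, 182.4] 6.0417
```

The rib box reads about 0.48 kg, so it is probably the heavy one. I'll set it back and weigh the knob box.

```bash
cat >> act.py <<'E'
def setdown(p,o,zt=.028):
    r.movel(T(p,zt+.012),o,rate=.12)
    hit=r.movel(T(p,zt-.001),o,rate=.03,stop_force=3);print("set",hit,np.round(r.read_state()["tool_pos"],4))
    r.hold(.1);r.gripper_to(.07);r.hold(.1);r.movel(T(p,.16),o,rate=.2)
E
python3 - <<'E'
from act import *
setdown((.4899,.3146),[180,0,182.4])
o=weigh((.4504,.1243),1.8);print(o,r.read_state()["time"])
if o: setdown((.4504,.1243),o)
r.move_to([.489,.40,.25],[180,0,182.4])
import cv2,pickle
for n in("scene","top"):
    d=r.get_image(n);pickle.dump(d,open(f"{n}1.pkl","wb"));cv2.imwrite(f"pics/{n}1.png",d["image"])
from h import *
t=pickle.load(open("top1.pkl","rb"))
for n,c in(("rib",(174,254)),("knob",(255,272))): print(n,*lidrect(t,c,(.058,.09)))
print(r.read_state()["time"])
E
```

```text
set True [0.4901 0.3149 0.0286]
yaw 181.8 [-37.3  10.8  15.7 123.3  -4.   46.3  72.7]
t 9.4917
down False [0.4507 0.1244 0.0285]
grip 0.0493233989924603 61.13184571266174 [-2.31  0.07 11.61]
held [0.4504 0.1243 0.103 ] 0.04943946170566675 df [ 0.43  0.17 -1.08] [ 0.27 -0.13 -0.98] kg 0.10978465713456328
[180, 0, 181.8] 13.4083
set True [0.4507 0.1245 0.0284]
rib [0.4895448  0.31221869] (91.33192443847656, 51.594181060791016) 2.5828518867492676 0.0707897957456547 [0.48995856 0.31205076]
knob [0.44991632 0.12318524] (90.34801483154297, 48.766380310058594) 1.7958652973175049 0.07110863527533384 [0.44981848 0.12309437]
17.0667
```

The rib box is 0.48 kg and the knob box 0.11 kg, so the rib box goes in the loader. Now I'll measure the loader more accurately.

```bash
python3 - <<'E'
from cell import r
from h import *
import pickle
D=[r.get_image("top") for _ in range(12)]
d=dict(D[0]);z=np.array([x["z_map"] for x in D]);z[z==0]=np.nan
d["z_map"]=np.nan_to_num(np.nanmean(z,0));d["image"]=np.mean([x["image"] for x in D],0).astype(np.uint8)
pickle.dump(d,open("topavg.pkl","wb"))
W=cloud(d)
h=lidrect(d,(355,158),(.058,.072),45);print("housing",*h)
print("rib",*lidrect(d,(174,254),(.062,.09)),"knob",*lidrect(d,(255,272),(.062,.09)))
# rails: per-row centroid of rail-top heights
Z=W[...,2];L=[];Rr=[]
for v in range(204,250):
    row=Z[v]
    for lo,hi,o in((336,349,L),(363,378,Rr)):
        u=np.arange(lo,hi)[(row[lo:hi]>.0115)&(row[lo:hi]<.022)]
        if len(u): o.append(rays(d,[[u.mean(),v]],.016)[0,:2])
for n,o in(("L",L),("R",Rr)):
    o=np.array(o);p=np.polyfit(o[:,0],o[:,1],1);print(n,len(o),"y at x=.56",np.polyval(p,.56),"ang",np.degrees(np.arctan(p[0])),"res",np.std(o[:,1]-np.polyval(p,o[:,0])),o[:,0].min(),o[:,0].max())
# floor
m=((Z>.003)&(Z<.03)).astype(np.uint8)
for v in range(206,250,8): print(v,np.round(Z[v,334:380]*1000).astype(int))
for u in(350,355,360): print(u,[(v,round(Z[v,u]*1000)) for v in range(190,202)],[(v,round(Z[v,u]*1000)) for v in range(249,258)])
# seat plate
vv,uu=np.where((Z>.038)&(Z<.056)&(np.arange(480)[:,None]>192)&(np.arange(480)[:,None]<202)&(abs(np.arange(640)-355)<18))
X=rays(d,np.c_[uu,vv],.047);print("plate",X[:,0].min(),X[:,0].max(),X[:,1].min(),X[:,1].max(),X.mean(0))
a=d["image"][125:265,310:400];cv2.imwrite("pics/crop2.png",cv2.convertScaleAbs(cv2.resize(a,None,fx=4.2,fy=4.2,interpolation=cv2.INTER_CUBIC),alpha=1.2))
E
```

```text
housing [ 0.7265257  -0.10505165] (148.42254638671875, 104.93709564208984) -88.72925591468811 0.06622276613563449 [ 0.72597445 -0.10530564]
rib [0.48949951 0.31351166] (91.22607421875, 49.30393981933594) 2.4239890575408936 0.07069223391345769 [0.49042543 0.31277461] knob [0.44992026 0.12322088] (90.36637115478516, 48.776275634765625) 1.7958638668060303 0.07083530546037342 [0.44983619 0.12315305]
L 46 y at x=.56 -0.08160923048743786 ang 3.071738687409108 res 0.000552184966774178 0.5121902528533481 0.6212354360094537
R 46 y at x=.56 -0.14247211854010655 ang 2.4590940924134235 res 0.0006872589208122957 0.513584548637789 0.622593720352982
206 [ 1  1  0  0  9  6 10  6 16 16 16  6  6  6  7  7  7  5  8  5  8  8  7  7
  7  6  6  8  7  6  7  7  6 14 15 17  6  6  7  5  6  2 -1  0  1  1]
214 [ 0  1 -1  1  5  5  7  7 17 18 16  6  6  7  5  6  6  8  7  6  6  8  5  6
  7  6  7  6  6  7  6  7  7 12 17 18  7  7  6  7  7  1 -1  1  1  0]
222 [ 1  0 -1  2  6  5  6  6 16 16 17  7  5  7  7  6  7  7  5  7  7  6  7  7
  6  6  7  5  7  7  6  7  7  6 17 17 17  8  8  7  7  0  1 -1 -1  1]
230 [-1 -1  2  0  4  8
[... 502 characters left out ...]
(198, 23), (199, 6), (200, 8), (201, 6)] [(249, 7), (250, 7), (251, 7), (252, 8), (253, 5), (254, 1), (255, 3), (256, 3), (257, 3)]
355 [(190, 40), (191, 40), (192, 41), (193, 41), (194, 48), (195, 48), (196, 49), (197, 36), (198, 21), (199, 7), (200, 6), (201, 6)] [(249, 5), (250, 7), (251, 7), (252, 8), (253, 6), (254, 0), (255, 1), (256, -1), (257, 1)]
360 [(190, 7), (191, 6), (192, 7), (193, 7), (194, 48), (195, 46), (196, 49), (197, 38), (198, 20), (199, 7), (200, 5), (201, 5)] [(249, 6), (250, 6), (251, 9), (252, 8), (253, 8), (254, 0), (255, 1), (256, 0), (257, 0)]
plate 0.6338948852622988 0.6445171344890274 -0.132373555665989 -0.08490611280265542 [ 0.63938117 -0.10849435  0.047     ]
```

View pics/crop2.png

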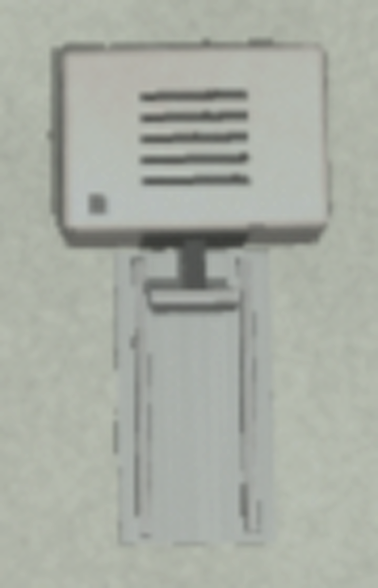

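The centre line through rails, plate and housing is consistent: yaw about 2.45°, origin about (.616, −.1096), and cameras read about 1.2 mm low in y. I'll pick up the rib box, hover it over the bay and check against the same image.

```bash
cat > loader.py <<'E'
import numpy as np
A=np.radians(2.45);U=np.array([np.cos(A),np.sin(A)]);V=np.array([-U[1],U[0]])
def L(x,y=0.,org=(.616,-.1084)): return np.array(org)+x*U+y*V
E
python3 - <<'E'
from act import *;from loader import *;from h import *
import pickle
p=(.4899,.3147);o=[180,0,182.4]
r.move_to(T(p,.16),o);print("dn",r.movel(T(p,.028),o,rate=.15,stop_force=6));r.gripper_to(.03)
r.movel(T(p,.12),o,rate=.15)
ol=[180,0,182.45];b=L(-.055)
r.move_to(T(b,.12),ol);r.movel(T(b,.058),ol,rate=.1);r.hold(.2)
s=r.read_state();print(s["time"],np.round(s["tool_pos"],4),np.round(b,4),s["opening"],np.round(s["wrist_force"],2))
D=[r.get_image("top") for _ in range(4)]
d=dict(D[0]);d["image"]=np.mean([x["image"] for x in D],0).astype(np.uint8);d["z_map"]=np.median([x["z_map"] for x in D],0)
pickle.dump(d,open("top2.pkl","wb"));cs=r.get_image("scene")
pickle.dump(cs,open("scene2.pkl","wb"))
a=d["image"][125:275,300:410];cv2.imwrite("pics/hov_t.png",cv2.convertScaleAbs(cv2.resize(a,None,fx=4,fy=4,interpolation=cv2.INTER_CUBIC),alpha=1.2))
a=cs["image"][190:320,220:350];b_=cv2.resize(a,(560,600),interpolation=cv2.INTER_CUBIC);cv2.imwrite("pics/hov_s.png",cv2.convertScaleAbs(b_,alpha=1.5))
E
```

```text
dn False
22.9083 [ 0.5615 -0.1108  0.0587] [ 0.5611 -0.1108] 0.04945711159223974 [-0.3  -0.01 -4.4 ]
```

View pics/hov_s.png

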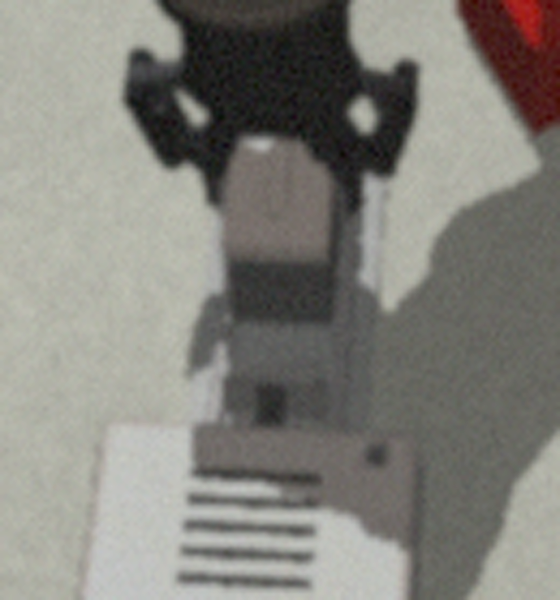

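View pics/hov_t.png

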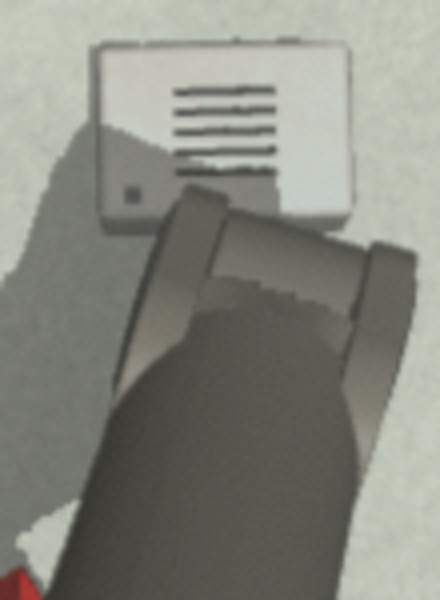

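The scene crop shows the held box at (280,230) in the crop, centred between the rails within view, with the plate beyond it. The arm hides the bay from the top camera. I'll lower gently; if it landed on a rail it would stop about 10 mm high.

```bash
python3 - <<'E'
from act import *;from loader import *
ol=[180,0,182.45];b=L(-.055)
f0=mean_f()
hit=r.movel(T(b,.0325),ol,rate=.03,stop_force=3)
s=r.read_state();f1=mean_f();print(hit,s["time"],np.round(s["tool_pos"],4),np.round(f0,2),np.round(f1,2),np.round(s["torque"],3))
E
```

```text
True 23.9583 [ 0.5607 -0.1109  0.035 ] [-0.02  0.17 -4.61] [-1.2  -0.32  6.93] [-0.318  0.148 -0.022]
```

The box is on the floor at TCP z .035, between the rails. I'll relieve the downward press, then slide in small steps with force feedback.

```bash
python3 - <<'E'
from act import *;from loader import *
ol=[180,0,182.45]
s=r.read_state();z=.0350
for _ in range(6):
    z+=.0003;r.movel(T(L(-.055),z),ol,rate=.01);f=mean_f(3);print(round(z,4),np.round(f,2))
    if f[2]<0:break
x=-.055
for x in(-.045,-.036,-.031):
    hit=r.movel(T(L(x),z),ol,rate=.03,stop_force=9)
    f=mean_f(3);s=r.read_state();print(x,hit,np.round(f,2),np.round((np.array(s["tool_pos"])[:2]-L(0))@np.c_[U,V],4),s["tool_pos"][2],s["time"])
    if hit:break
E
```

```text
0.0353 [ 0.61 -0.02 -3.88]
-0.045 False [-0.23 -0.36 -4.69] [-0.0451  0.    ] 0.035162819905278385 24.9
-0.036 False [ 0.    0.32 -4.24] [-0.0361 -0.    ] 0.03523173178223627 25.4
-0.031 False [ 0.11 -0.12 -4.27] [-0.031  0.   ] 0.035272758620384384 25.7667
```

```bash
python3 - <<'E'
from act import *;from loader import *
ol=[180,0,182.45];z=.0351;fu0=mean_f()[:2]@U
x=-.031
while x<.0:
    x=min(x+.0045,.0) if x<-.006 else x+.001
    hit=r.movel(T(L(x),z),ol,rate=.03,stop_force=7)
    f=mean_f(2);s=r.read_state();print(round(x,4),hit,"Fu",round(f[:2]@U,2),"Fv",round(f[:2]@V,2),"fz",round(f[2],2),np.round((np.array(s["tool_pos"])[:2]-L(0))@np.c_[U,V],4),round(s["time"],2))
    if hit or f[:2]@U<-8:break
E
```

```text
-0.0265 False Fu -0.17 Fv 0.07 fz -3.83 [-0.0264  0.    ] 26.18
-0.022 True Fu 3.37 Fv 0.6 fz 5.05 [-0.0232 -0.0001] 26.43
```

```bash
python3 - <<'E'
from act import *;from loader import *
ol=[180,0,182.45];z=.0353
x=-.0225
r.movel(T(L(x),z),ol,rate=.02,stop_force=8);f=mean_f();print(f[:2]@U,f)
while x<.004:
    x=x+.003 if x<-.005 else x+.0008
    hit=r.movel(T(L(x),z),ol,rate=.02,stop_force=9)
    f=mean_f(2);s=r.read_state();print(round(x,4),hit,"Fu",round(f[:2]@U,2),"Fv",round(f[:2]@V,2),"fz",round(f[2],2),np.round((np.array(s["tool_pos"])[:2]-L(0))@np.c_[U,V],4),round(s["tool_pos"][2],4),round(s["time"],2))
    if hit or f[:2]@U<-8:break
E
```

```text
-1.410030748670276 [-1.42490042  0.31737929  4.38250997]
-0.0195 True Fu 0.17 Fv 0.61 fz 3.54 [-0.0217 -0.    ] 0.035 26.96
```

```bash
python3 - <<'E'
from act import *;from loader import *
ol=[180,0,182.45];z=.0353
x=-.0217
for _ in range(5):
    z+=.0003;r.movel(T(L(x),z),ol,rate=.01);f=mean_f(3);print("z",round(z,4),np.round(f,2),round(r.read_state()["tool_pos"][2],4))
    if f[2]<-1.5:break
while x<.004:
    x=x+.003 if x<-.005 else x+.0008
    hit=r.movel(T(L(x),z),ol,rate=.015,stop_force=11)
    f=mean_f(2);s=r.read_state();print(round(x,4),hit,"Fu",round(f[:2]@U,2),"Fv",round(f[:2]@V,2),"fz",round(f[2],2),np.round((np.array(s["tool_pos"])[:2]-L(0))@np.c_[U,V],4),round(s["tool_pos"][2],4),round(s["time"],2))
    if hit or f[:2]@U<-8:break
print(z)
E
```

```text
z 0.0356 [-0.23 -0.33 -4.67] 0.0352
-0.0187 False Fu -0.39 Fv 0.61 fz -4.76 [-0.0188 -0.    ] 0.0354 27.64
-0.0157 False Fu -1.12 Fv 0.26 fz -4.72 [-0.0155  0.    ] 0.0357 28.02
-0.0127 False Fu -0.6 Fv -0.35 fz -4.86 [-0.0123 -0.    ] 0.0357 28.41
-0.0097 False Fu -0.09 Fv -0.43 fz -4.06 [-0.0094  0.    ] 0.0356 28.79
-0.0067 False Fu -0.14 Fv 0.22 fz -4.25 [-0.0065  0.    ] 0.0356 29.18
-0.0037 False Fu -0.62 Fv -0.27 fz -4.18 [-0.0034  0.    ] 0.0356 29.56
-0.0029 False Fu -1.08 Fv -0.59 fz -3.88 [-0.0029  0.    ] 0.0356 29.84
-0.0021 False Fu -1.92 Fv -0.41 fz -3.7 [-0.0021 -0.    ] 0.0356 30.12
-0.0013 False Fu -2.36 Fv -0.28 fz -3.94 [-0.0012 -0.    ] 0.0356 30.41
-0.0005 False Fu -1.76 Fv -0.42 fz -4.18 [-0.0004  0.    ] 0.0356 30.69
0.0003 False Fu -1.32 Fv 0.43 fz -4.02 [ 0.0004 -0.    ] 0.0356 30.98
0.0011 False Fu -1.21 Fv 0.14 fz -4.28 [0.0012 0.    ] 0.0356 31.26
0.0019 False Fu -5.4 Fv 0.45 fz -1.83 [0.0013 0.    ] 0.0355 31.54
0.0027 False Fu -9.5 Fv 0.78 fz 0.83 [ 0.0014 -0.    ] 0.0354 31.82
0.0356
```

It reached the hard stop at local x of about +1.3 mm. Now I'll bring the press to about 12.5 N, hold, relax and release.

```bash
python3 - <<'E'
from act import *;from loader import *
ol=[180,0,182.45];z=.0356;x=.0027
for _ in range(8):
    f=mean_f(4)[:2]@U;print(round(x,4),round(f,2))
    if f<-12: break
    x+=min(.0004,max(.00015,(f+12.8)/5000));r.movel(T(L(x),z),ol,rate=.01)
F=[]
for _ in range(15): r.hold(.1);F.append(wf())
F=np.array(F);print("hold",np.round(F[:,:2]@U,1),np.round(F[:,2].mean(),2),np.round(r.read_state()["tool_pos"],4))
# ease off to near-zero press, then release
r.movel(T(L(.0016),z-.0003),ol,rate=.005);f=mean_f();print("eased",np.round(f,2),f[:2]@U)
r.gripper_to(.066);r.hold(.2);s=r.read_state();print(np.round(mean_f(),2),s["opening"])
r.movel(T(L(.0016),.16),ol,rate=.15,stop_force=10)
r.move_to([.45,.25,.30],[180,0,182.4]);print(r.read_state()["time"])
from h import *;import pickle
t=r.get_image("top");c=r.get_image("scene");pickle.dump((t,c),open("end.pkl","wb"))
for n,q in(("rib",(355,212)),("knob",(255,272))):print(n,*lidrect(t,q,(.06,.09),24))
print("expected",L(0))
cv2.imwrite("pics/end_t.png",cv2.convertScaleAbs(cv2.resize(t["image"][110:310,120:400],None,fx=2.8,fy=2.8,interpolation=cv2.INTER_CUBIC),alpha=1.2))
cv2.imwrite("pics/end_s.png",cv2.convertScaleAbs(cv2.resize(c["image"][150:350,150:420],None,fx=2.8,fy=2.8,interpolation=cv2.INTER_CUBIC),alpha=1.2))
E
```

```text
0.0027 -9.38
0.0031 -11.7
0.0033 -12.36
hold [-12.8 -12.8 -12.8 -12.3 -12.6 -13.2 -12.2 -12.8 -12.4 -12.6 -12.5 -13.
 -13.5 -13.1 -12.9] 2.55 [ 0.6175 -0.1084  0.0353]
eased [-5.41  0.17 -2.92] -5.396689950399843
[-0.05 -0.08 -0.07] 0.06594959404141626
37.7333
rib [ 0.6105658  -0.10908521] (82.50370788574219, 50.94805145263672) 2.854799509048462 0.0767982151823986 [ 0.61058588 -0.10897957]
knob [0.4499238  0.12318459] (90.33275604248047, 48.76605224609375) 1.796170711517334 0.07111416668922221 [0.44999643 0.12318275]
expected [ 0.616  -0.1084]
```

View pics/end_t.png

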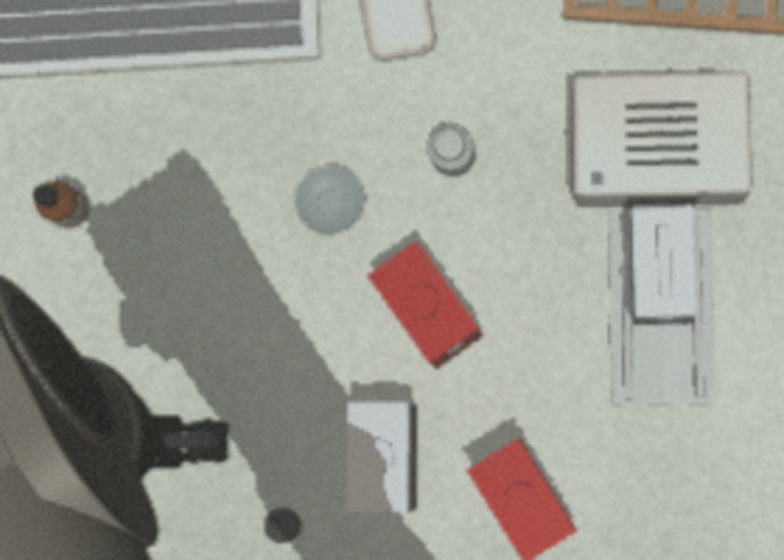

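View pics/end_s.png

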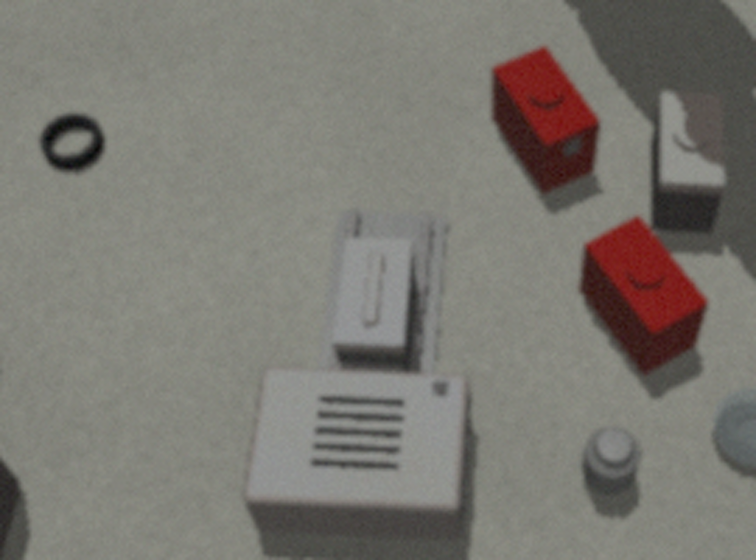

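The rib box sits upright in the bay at crop pixel (665,262), against the housing side with its lid at 76.8 mm, so it is on the floor. The knob box has not moved, and the bystanders are where they were. Handing in.

```bash
python3 -c "
from cell import r
print(r.sign_off())"
```

```text
the job is handed in; nothing more can be done
None
```

I weighed both boxes: the rib box is the heavier (about 0.48 kg, against 0.11 kg for the knob box), so I seated it fully home, held about 12.7 N for 1.5 s and released it; the knob box is back within about 1 mm of where it stood, and the job is handed in.

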